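# Keeper spindle into the tape holder's hidden socket

## Task

A new roll of gummed tape already lies in the grey tape holder. Take the keeper spindle off its rest by its handle, pass it level through the roll's core, and with its nose lightly touching the hidden back face feel up and down the middle line for the socket; then push it gently fully home and let go, so that it stays there. Never ram the holder, leave the roll on its rollers, and do not disturb the other things on the bench.

Things in the scene. Friction and masses are not known exactly. Their poses are not given: they have to be found in the camera images.
- holder: Tape holder, a grey steel stand screwed to the bench: base 165 x 150 x 12 mm (x -95 to +70), two rollers carrying the brown roll, and behind the roll an upright housing 93 mm wide, 172 mm tall. Level +x is the way the spindle goes in: from the open end, through the roll's core, into the housing. +z up, y = 0 the middle line. Origin on the bench, below the housing's hidden face.
- core_centre (a point): Point of the hidden face level with the middle of the core: holder x = 0, y = 0, 78 mm above the bench. The face is the upright plane x = 0, flat and hard, covered by the roll. Pushing the holder with over 35 N through the spindle, or over 20 N with the gripper, counts as ramming. Axes as the holder's.
- socket_line (a point): Lowest point, on the hidden face, where the middle of the socket can be: 56 mm above the bench, y = 0. From here up to 100 mm above the bench (22 mm either side of the core's middle) the socket may be at any height, as earlier users clamped it; not measured. It is a round blind hole parallel to x, 18 mm across, 45 mm deep, square-edged, on y = 0.
- tear_bar (a point): Top middle of the tear-off bar beside the roll, 90 mm above the bench, holder x -56 to 0, y +71 to +95 mm. Axes as the holder's.
- roll: Roll of brown gummed paper tape lying loose on the holder's rollers, 0.6 kg: 126 mm across, 50 mm wide (holder x -55 to -4 mm), with a round core open from end to end, 72 mm inside diameter. Origin at its very centre, 78 mm above the bench; its x axis is the axis of the core, parallel to the holder's x.
- spindle: Keeper spindle, 0.15 to 0.27 kg, balanced some 20 mm ahead of its origin, lying level and loose on its rest, axis 62 mm above the bench. At the back a black ribbed handle, 80 mm long (x -40 to +40), 20 mm wide with flat sides facing +y and -y, 28 mm tall; then a neck 18 mm across, a thin grey disc 82 mm across at x 55 to 60, and the shaft. Origin on the axis in the middle of the handle, +x towards the nose.
- spindle_nose (a point): Middle of the flat nose on the spindle's axis, x = 163 mm ahead of the middle of the handle. The hollow steel shaft is 16 mm across and 103 mm long from disc to nose, its last 4 mm bevelled to a nose 9 mm across. Fully home, the nose is at the socket's bottom and the disc 1 to 4 mm in front of the roll; let go, it sags by some 4 degrees. Axes as the spindle's.
- rest: The spindle's rest, a steel strip 210 x 70 x 6 mm fixed to the bench with two notched uprights, open at the top, up to about 66 mm tall: one under the shaft 133 mm ahead of the middle of the handle, one under the handle 36 mm behind it. Origin on the bench under the middle of the handle, +x along the spindle towards its nose.
- spare_roll: Bystander, to be left alone: a spare roll of brown gummed paper tape lying flat, 110 mm across, 50 mm tall. Origin at the middle of its underside.
- tape_gun: Bystander, to be left alone: hand tape dispenser with a black drum and a grey grip, about 170 mm long, 150 mm tall. Origin at the middle of its underside.
- box_knife: Bystander, to be left alone: grey box knife lying flat, 135 mm long, 15 mm tall. Origin at the middle of its underside.
- marker: Bystander, to be left alone: black marker pen lying flat, 140 mm long, 15 mm tall. Origin at the middle of its underside.
- parcel: Bystander, to be left alone: small closed brown carton, 140 x 100 x 60 mm. Origin at the middle of its underside.
- label_roll: Bystander, to be left alone: small roll of white labels lying flat, 84 mm across, 35 mm tall. Origin at the middle of its underside.
- scissors: Bystander, to be left alone: grey-handled scissors lying flat, 200 mm long, 12 mm tall. Origin at the middle of its underside.
Mind the look-alikes: they are no part of the job. Leave any purple look-alike of the roll alone.

How it is judged:
On the way, in this order (a step that is already met when the one before it is completed fails the run):
1. the spindle's nose is inside the roll's core, ahead of the hidden face (x of spindle_nose in the frame of holder between -0.045 and 0.004 m and y of spindle_nose in the frame of holder between -0.034 and 0.034 m and z of spindle_nose in the frame of holder between 0.044 and 0.112 m), for 0.1 s.
2. the nose has entered the socket by at least 10 mm (x of spindle_nose in the frame of holder between 0.01 and 0.06 m and y of spindle_nose in the frame of holder between -0.034 and 0.034 m and z of spindle_nose in the frame of holder between 0.044 and 0.112 m), for 0.1 s.
At the end, for the whole second after the job is handed in: The spindle is let go and at rest in the socket, its nose at least 40 mm of the 45 mm deep, its axis within 0.12 rad of the holder's; the roll lies at rest on the rollers, its centre within 12 mm of the middle line and of its starting height and at most 45 mm out from the hidden face (x of spindle_nose in the frame of holder between 0.04 and 0.05 m and y of spindle_nose in the frame of holder between -0.034 and 0.034 m and z of spindle_nose in the frame of holder between 0.044 and 0.112 m and angle between the x axis of spindle and the x axis of holder, either way round below 0.12 rad and linear speed of each of spindle, roll below 0.02 m/s and y of roll in the frame of holder between -0.012 and 0.012 m and z of roll in the frame of holder between 0.066 and 0.09 m and x of roll in the frame of holder above -0.045 m and contact force between the fingers and spindle below 0.1 N); the robot touches nothing.
It fails at once if the gripper rams the spindle into the holder: more than 35 N between them while the fingers bear on the spindle (contact force between spindle and holder above 35 N and contact force between the fingers and spindle above 2 N).
It fails at once if the arm or fingers strike the holder with more than 20 N (contact force between any of the fingers, the arm and holder above 20 N).
It fails at once if a bystander is moved by more than 30 mm (distance of any of spare_roll, tape_gun, box_knife, marker, parcel, label_roll, scissors from where it was at the start of the episode above 0.03 m).
It also fails if it takes over 70 s, if anything falls off the work surface, if the arm or the gripper's body presses on something with over 40 N, if the wrist force passes 120 N, or if a joint passes its speed limit or range.

## Robot

A 7-joint arm with a two-finger parallel gripper is mounted at the origin on the work surface. World frame = base frame: x ahead of the robot, y to its left, z up, the work surface at z = 0. Lengths are in m, angles in rad, forces in N, time in s.
With the tool pointing down it reaches from about 0.4 to 0.875 m from the base axis. Payload 19.3 kg.
Tool frame: the origin (TCP) lies on the centre line of the jaws, within the pads' length; the fingertips stand 8 mm ahead of it and the grasp point (between the pads) lies 11 mm behind it (bot.tip_extent is the distance from the TCP to the fingertips, in m); x points along the fingers, y is the direction in which the jaws open and shut, and the axes are right-handed (so a half turn about x gives the same grasp; the last joint's range is limited). The gripper opens to 85 mm and grips with 20 to 120 N. Pads are 22 mm wide; open, the fingers measure 114 mm over their backs; the gripper's body (76 mm by 85 mm) begins 54 mm behind the grasp point. The pads swing forward as they close: fully open they stand 13 mm farther back than shut.
Start: joints at [-1.372, 0.521, -0.036, 1.599, 0.021, 1.021, -0.113], TCP at [0.166, 0.603, 0.239] pointing down, gripper open.
Joint ranges: [-2.91, 2.91], [-0.3, 2.13], [-1.5, 1.42], [0.17, 2.43], [-1.26, 4.41], [0.16, 1.93], [-2.52, 2.52]. Speed limits (rad/s): [1.89, 1.89, 2.39, 2.39, 3.01, 3.01, 3.01].

## Interface

Orientations are given as [roll, pitch, yaw] about the fixed x, y, z axes, in that order (R = Rz(yaw) Ry(pitch) Rx(roll)).
In Python, from workcell import sensors, imaging, order, bot gives the robot as it stands.
- The arm moves only by the tool arm_command, never from a script. Its argument "commands" is a list of rows, each an object of numbers: "dx", "dy", "dz": the shift along the tool's x, y, z in cm; "twist": the turn about the tool's x in rad. A call has 1 to 12 rows; each row is the pose to reach, as a shift and turn from the pose measured when the call began, along the tool's axes at that moment; what a row does not reach only later rows make up. A row lasts 1/12 s, in which the tool goes at most 41.7 mm and 7.16 degrees, less where a joint would pass 70% of its speed; a pose out of reach is approached as far as the arm can. A call with a gripper value outside its range is refused whole. "grip" is the closure, from -1 (fully open) to 1 (shut), set as the call begins (left out, the last holds). The fingers move at their own pace and stop on an object; "squeeze" is the grip in N (left out, the last holds). Time passes only in rows, so rows that repeat a pose let the fingers close. It gives the time, the measured TCP pose, the force and the opening at its end, in the units of the state.
- sensors.observe(): the state, without advancing time (a new reading comes with each control period).
- imaging.grab_frame(name): name is "scene" or "top" or "wrist"; returns the picture (420x560x3 uint8, red, green, blue); there is no depth.
- imaging.camera_info(name): a dict with "fx", "fy", "cx", "cy" (pixels), "origin" and "attitude" of the camera in the world. Camera axes: x right, y down, z forward; pixel columns grow to the right and rows downward; lengths in m; the calibration is good to about 2 mm. A picture is of the moment at which its call begins: read the wrist's pose just before it. camera_info takes no time and is no camera call; for the wrist camera it gives the pose at the moment of the call.
- order.job_done(): hands the job in, once; it reports no verdict.
The state is a dict: "clock": time; "qpos": joint angles; "qd": joint speeds; "joint_efforts": joint torques, N m; "position": TCP position; "tool_rot": TCP orientation; "force": force on the tool from outside, world axes, zero at the start; "moment": the same for the moment, N m; "grip_width": finger opening in m.
Only numpy, scipy, OpenCV 4.12 (cv2) and the standard library are available. Lean on these libraries where they do the work, as an engineer would, in place of code of your own. Each camera call takes 0.05 s, during which the arm holds its last target.

## Working session

There is one attempt and no reset: what is moved stays moved. The work goes in short steps, Python scripts to look and compute and a tool call to move; the robot and the scene stay as the last step left them, time stands still between calls to the robot, and variables do not carry over. Pictures are saved under pics/ and viewed, and the job is handed in when it is done.

Besides the shell and the picture viewer there is one more tool, called after "Call:" as name(argument=value, ...) on one line, values as JSON. arm_command: Moves the arm, as the interface text tells. Its arguments: {"type":"object","properties":{"commands":{"type":"array"},"grip":{"type":"number"},"squeeze":{"type":"number"}},"required":["commands"]}

```bash
ls; mkdir -p pics; python3 - <<'E'
from workcell import sensors, imaging, order, bot
import cv2
s=sensors.observe()
for k,v in s.items(): print(k,v)
print([a for a in dir(bot) if a[0]!='_'])
for n in ("scene","top"):
    im=imaging.grab_frame(n); cv2.imwrite(f"pics/{n}0.png",im[:,:,::-1])
for n in ("scene","top","wrist"): print(n,imaging.camera_info(n))
E
```

```text
pics
clock 0.0
qpos [-1.37222846  0.52201369 -0.0363329   1.59996857  0.0211942   1.02108834
 -0.11282175]
qd [-0.00056889  0.00127527 -0.00028301  0.00131836 -0.00029447  0.00262182
 -0.00108269]
joint_efforts [-3.22353044e-03 -9.27132368e+01  1.97840877e+00 -3.69943464e+01
  1.77058449e-02  8.06718715e-03 -1.64806596e-05]
position [0.16591187 0.60225792 0.23873998]
tool_rot [-1.50759593  1.56970311 -1.77639449]
force [ 0.35712268 -0.49771125 -0.55279611]
moment [ 0.03597058  0.00928633 -0.03668054]
grip_width 0.08557573972375859
['IKError', 'tip_extent']
scene {'fx': 414.4287341249753, 'fy': 414.4287341249753, 'cx': 282.31518081137335, 'cy': 204.6686694397446, 'origin': array([ 1.10367784, -0.31406677,  1.0754522 ]), 'attitude': array([-2.58820552,  0.00801193,  1.07616138])}
top {'fx': 464.54745908639546, 'fy': 464.54745908639546, 'cx': 272.80654023009765, 'cy': 214.79832575859206, 'origin': array([ 0.32066974, -0.04825556,  1.23064998]), 'attitude': array([-2.93246089e+00, -1.41503557e-04, -1.57540665e+00])}
wrist {'fx': 358.2721753054066, 'fy': 358.2721753054066, 'cx': 282.3497402540998, 'cy': 210.46515255885657, 'origin': array([0.08672969, 0.62433861, 0.37414602]), 'attitude': array([ 2.81619583e+00, -4.30697422e-06,  1.30238234e+00])}
```

View pics/scene0.png

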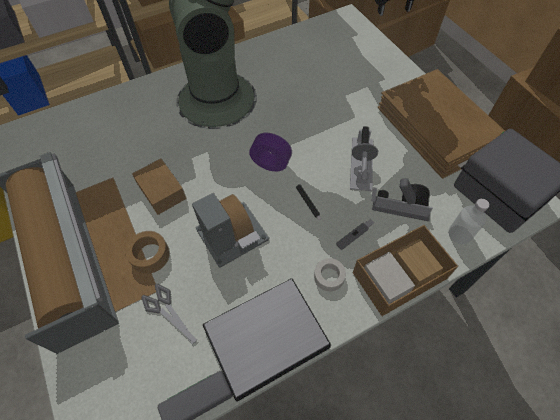

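View pics/top0.png

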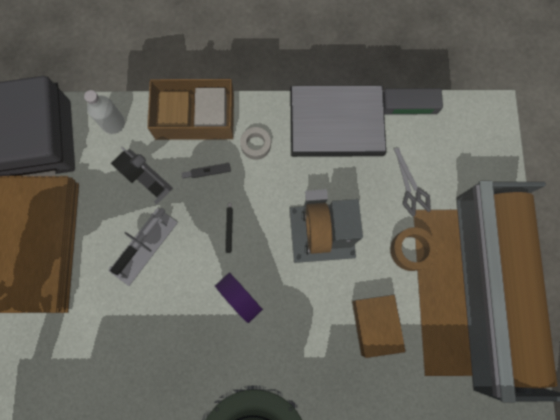

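```bash
cat > h.py <<'E'
import numpy as np, cv2
from scipy.spatial.transform import Rotation as R
from workcell import sensors, imaging, bot
def rot(rpy): return R.from_euler('xyz',rpy).as_matrix()
def cam(n):
    c=imaging.camera_info(n); return c
def ray(c,u,v):
    d=np.array([(u-c['cx'])/c['fx'],(v-c['cy'])/c['fy'],1.]); return np.array(c['origin']),rot(c['attitude'])@d
def onz(c,u,v,z):
    o,d=ray(c,u,v); return o+d*(z-o[2])/d[2]
def proj(c,p):
    q=rot(c['attitude']).T@(np.asarray(p)-c['origin']); return np.array([c['fx']*q[0]/q[2]+c['cx'],c['fy']*q[1]/q[2]+c['cy']])
def tri(c1,p1,c2,p2):
    o1,d1=ray(c1,*p1);o2,d2=ray(c2,*p2)
    t=np.linalg.lstsq(np.c_[d1,-d2],o2-o1,rcond=None)[0]
    a=o1+t[0]*d1;b=o2+t[1]*d2
    return (a+b)/2,np.linalg.norm(a-b)
E
python3 - <<'E'
import cv2
t=cv2.imread('pics/top0.png');s=cv2.imread('pics/scene0.png')
def crop(im,x,y,w,h,k): return cv2.resize(im[y:y+h,x:x+w],None,fx=k,fy=k,interpolation=cv2.INTER_CUBIC)
a=crop(t,90,195,100,95,5); b=crop(s,330,110,80,95,5)
cv2.imwrite('pics/sp_t.png',a)
cv2.imwrite('pics/sp_s.png',b)
cv2.imwrite('pics/ho_t.png',crop(t,280,170,100,100,6))
cv2.imwrite('pics/ho_s.png',crop(s,180,180,100,95,6))
E
```

```text
(no output)
```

View pics/sp_t.png

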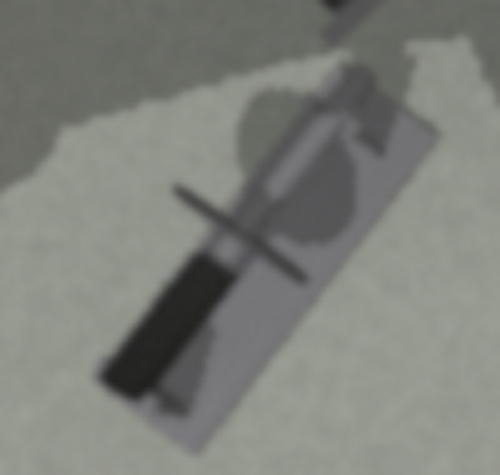

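View pics/sp_s.png

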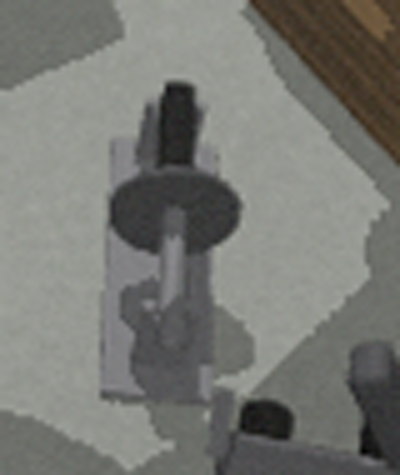

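View pics/ho_t.png

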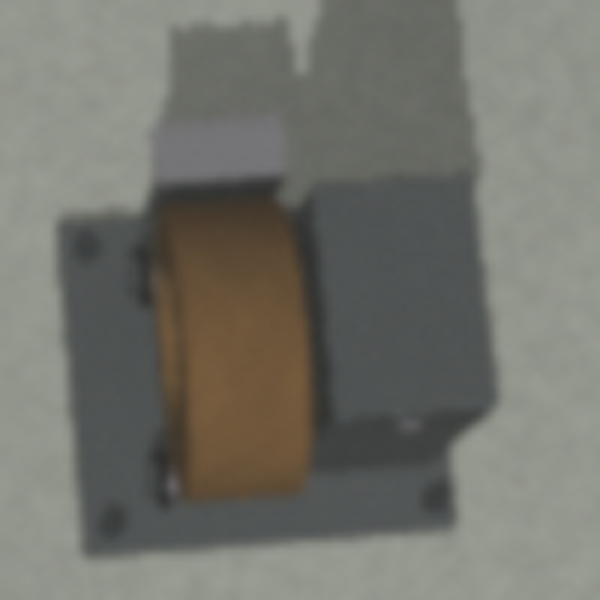

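View pics/ho_s.png

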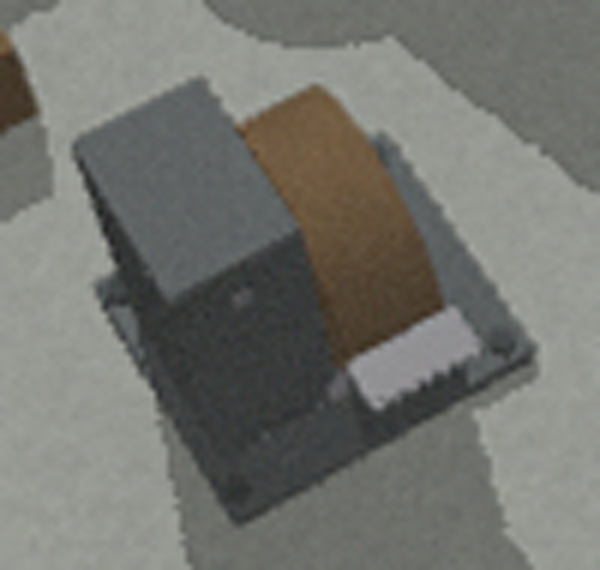

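```bash
cat >> h.py <<'E'
def fit2(model,obs):
    m=np.asarray(model)[:,:2];o=np.asarray(obs)[:,:2]
    mc,oc=m.mean(0),o.mean(0); a=m-mc;b=o-oc
    th=np.arctan2((a[:,0]*b[:,1]-a[:,1]*b[:,0]).sum(),(a*b).sum())
    Rm=np.array([[np.cos(th),-np.sin(th)],[np.sin(th),np.cos(th)]])
    t=oc-Rm@mc
    return th,t,(m@Rm.T+t-o)*1000
E
python3 - <<'E'
from h import *
T=cam('top');S=cam('scene')
f=lambda uv,x0,y0,k:((uv[0]+.5)/k-.5+x0,(uv[1]+.5)/k-.5+y0)
# holder
ft=lambda *uv:f(uv,280,170,6); fs=lambda *uv:f(uv,180,180,6)
m=[];o=[]
for (p,x,y,z) in [((60,218),-95,75,12),((85,553),-95,-75,12),((455,525),70,-75,12)]:
    m.append((x/1e3,y/1e3));o.append(onz(T,*ft(*p),z/1e3))
print('top base',fit2(m,o))
m2=[];o2=[]
for (p,x,y,z) in [((535,355),-95,75,12),((240,520),70,75,12)]:
    m2.append((x/1e3,y/1e3));o2.append(onz(S,*fs(*p),z/1e3))
print('scene base',fit2(m2,o2))
H=[onz(T,*ft(*p),.172) for p in [(315,190),(470,175),(495,405),(330,420)]]
print('housing top corners T',np.round(H,4))
th,t,_=fit2(m,o); 
for h in H: 
    d=h[:2]-t; print(np.round([np.cos(th)*d[0]+np.sin(th)*d[1],-np.sin(th)*d[0]+np.cos(th)*d[1]],4))
# spindle
gt=lambda *uv:f(uv,90,195,5); gs=lambda *uv:f(uv,330,110,5)
# disc edge ends in top at z .062 ; handle back end mid at top z=.076
a=onz(T,*gt(177,188),.062);b=onz(T,*gt(305,280),.062);dc=(a+b)/2
print('disc',a,b,dc,np.linalg.norm(a-b))
hb=onz(T,*gt(120,388),.076-.002); hf=onz(T,*gt(220,265),.076)
print('handle',hb,hf,np.linalg.norm(hb-hf),np.degrees(np.arctan2(*(hf-hb)[1::-1])))
n=onz(T,*gt(355,78),.062)
d=(n-dc);print('nose',n,np.linalg.norm(d),np.degrees(np.arctan2(d[1],d[0])))
st=sensors.observe();print(rot(st['tool_rot']))
E
```

```text
top base (np.float64(-1.509235813800797), array([ 0.53447079, -0.19350984]), array([[-0.06308487,  0.83146386],
       [ 0.72682409,  0.72068503],
       [-0.66373922, -1.55214889]]))
scene base (np.float64(-1.5045493170922881), array([ 0.53521657, -0.19521474]), array([[-0.20044571,  3.02130454],
       [ 0.20044571, -3.02130454]]))
housing top corners T [[ 0.5772 -0.1885  0.172 ]
 [ 0.5829 -0.2494  0.172 ]
 [ 0.4919 -0.2551  0.172 ]
 [ 0.4863 -0.1915  0.172 ]]
[-0.0023  0.0429]
[0.0587 0.0449]
[ 0.0588 -0.0463]
[-0.005  -0.0479]
disc [0.5250365 0.3277407 0.062    ] [0.47750793 0.26006941 0.062     ] [0.50127222 0.29390505 0.062     ] 0.08269443468034056
handle [0.42242302 0.34596983 0.074     ] [0.48337982 0.29930715 0.076     ] 0.07679282869383854 -37.434202662824475
nose [0.58213297 0.23953648 0.062     ] 0.0974392306517721 -33.91581229536284
[[-2.11207360e-04  2.65637012e-01  9.64073095e-01]
 [-9.86002943e-04  9.64072593e-01 -2.65637089e-01]
 [-9.99999492e-01 -1.00668342e-03  5.82996484e-05]]
```

Call:
arm_command(commands=[{"dy":-2,"dz":3.5,"twist":0.04},{"dy":-4,"dz":7,"twist":0.08},{"dy":-6,"dz":10.5,"twist":0.12},{"dy":-8,"dz":14,"twist":0.16},{"dy":-10,"dz":17.5,"twist":0.2},{"dy":-12,"dz":21,"twist":0.24},{"dy":-14,"dz":24.5,"twist":0.28},{"dy":-16,"dz":28,"twist":0.32},{"dy":-18,"dz":31.5,"twist":0.35},{"dy":-20,"dz":35,"twist":0.35},{"dy":-20,"dz":35,"twist":0.35}], grip=-1)

```text
validation failed for argument at $.co...
```

```bash
python3 - <<'E'
from h import *
s=sensors.observe();print(s['clock'],s['position'],s['tool_rot'],s['qpos'],s['force'])
c=cam('wrist');im=imaging.grab_frame('wrist');cv2.imwrite('pics/w1.png',im[:,:,::-1]);np.save('w1.npy',c,allow_pickle=True);print(c)
E
```

```text
0.1 [0.16593796 0.6022636  0.23879944] [-1.51294835  1.56978796 -1.78181307] [-1.37219346  0.52193132 -0.03632292  1.59994619  0.02118255  1.02110777
 -0.11283776] [0.12335365 0.21485731 0.19438665]
{'fx': 358.2721753054066, 'fy': 358.2721753054066, 'cx': 282.3497402540998, 'cy': 210.46515255885657, 'origin': array([0.08672969, 0.62433861, 0.37414602]), 'attitude': array([ 2.81619583e+00, -4.30697422e-06,  1.30238234e+00])}
```

View pics/w1.png

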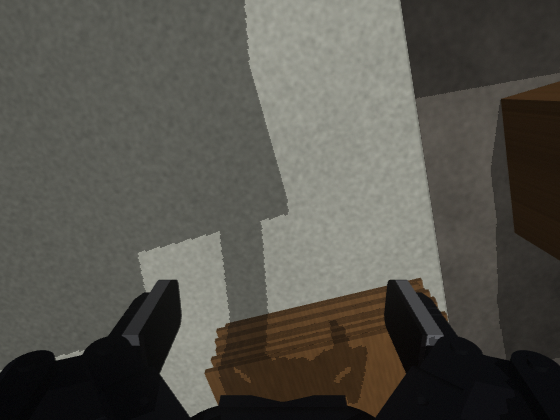

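Call:
arm_command(commands=[{"dx":0,"dy":-2,"dz":3.5,"twist":0.04},{"dx":0,"dy":-4,"dz":7,"twist":0.08},{"dx":0,"dy":-6,"dz":10.5,"twist":0.12},{"dx":0,"dy":-8,"dz":14,"twist":0.16},{"dx":0,"dy":-10,"dz":17.5,"twist":0.2},{"dx":0,"dy":-12,"dz":21,"twist":0.24},{"dx":0,"dy":-14,"dz":24.5,"twist":0.28},{"dx":0,"dy":-16,"dz":28,"twist":0.32},{"dx":0,"dy":-18,"dz":31.5,"twist":0.35},{"dx":0,"dy":-20,"dz":35,"twist":0.35},{"dx":0,"dy":-20,"dz":35,"twist":0.35}], grip=-1)

```text
clock: 1.07
position: [0.4555, 0.3099, 0.2392]
tool_rot: [-0.367, 1.567, -0.995]
force: [0.7, -1.1, -0.7]
grip_width: 0.0849
```

```bash
cat > snap.py <<'E'
import sys
from h import *
n=sys.argv[1]; name=sys.argv[2] if len(sys.argv)>2 else 'wrist'
s=sensors.observe();print(round(s['clock'],2),s['position'],s['tool_rot'],s['qpos'],s['force'],s['grip_width'])
c=cam(name);im=imaging.grab_frame(name);cv2.imwrite(f'pics/{n}.png',im[:,:,::-1]);np.save(n+'.npy',c,allow_pickle=True)
E
python3 snap.py w2
```

```text
1.07 [0.45546876 0.30988323 0.23920422] [-0.36698633  1.56697039 -0.99460092] [-0.80668016  0.40678884  0.1333718   1.80369521 -0.06067899  0.93563263
  0.29515417] [ 0.71310069 -1.05127498 -0.68505165] 0.08492437665491519
```

View pics/w2.png

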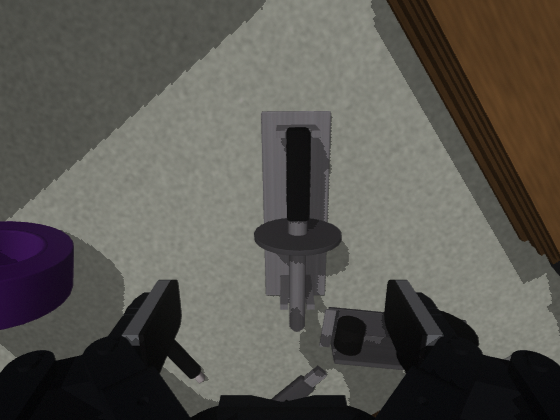

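```bash
python3 - <<'E'
from h import *
im=cv2.imread('pics/w2.png'); c=np.load('w2.npy',allow_pickle=True).item()
g=im.max(2)
m=np.zeros_like(g);m[115:228,270:330]=(g[115:228,270:330]<40)*255
n,lab,st,ce=cv2.connectedComponentsWithStats(m)
i=1+st[1:,4].argmax();print(st[i]);m=(lab==i)
for v in range(126,224,8):
    u=np.where(m[v])[0]; print(v,u.min() if len(u) else None,u.max() if len(u) else None)
cv2.imwrite('pics/c2.png',cv2.resize(im[110:345,240:355],None,fx=5/2,fy=5/2,interpolation=cv2.INTER_CUBIC))
E
```

```text
[ 286  127   33  101 2289]
126 None None
134 286 310
142 287 310
150 286 310
158 287 310
166 287 310
174 287 310
182 287 309
190 287 309
198 287 309
206 287 309
214 287 309
222 307 317
```

View pics/c2.png

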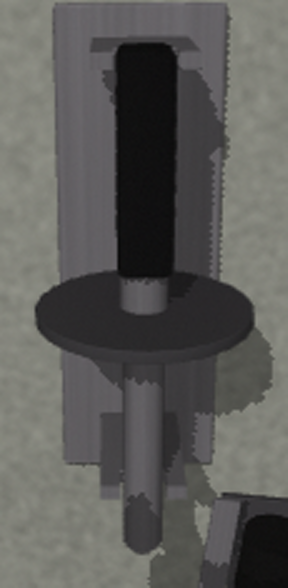

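```bash
python3 - <<'E'
from h import *
c=np.load('w2.npy',allow_pickle=True).item(); print(c['origin'],c['attitude'])
A=onz(c,298.2,127.5,.074);B=onz(c,298.2,220.5,.076)
print(A,B,np.linalg.norm(A-B),np.degrees(np.arctan2(*(B-A)[1::-1])))
# axis plane: shaft centre points at top of shaft (z .070)
P=[onz(c,(143/2.5+240),(380/2.5+110),.070),onz(c,(141.5/2.5+240),(530/2.5+110),.070)]
print(P)
pts=np.array([A,B]+P)[:,:2]
vx,vy,x0,y0=cv2.fitLine(pts.astype(np.float32),cv2.DIST_L2,0,0,0).ravel()
print(np.degrees(np.arctan2(vy,vx)),[(vx*(p[1]-y0)-vy*(p[0]-x0))*1e3 for p in pts])
d=np.array([vx,vy]);
mid=(A+B)[:2]/2; print('handle mid',mid)
# disc: left right extremes -> widest at axis height
L=onz(c,35/2.5+240,315/2.5+110,.062);Rr=onz(c,255/2.5+240,315/2.5+110,.062);print('disc',(L+Rr)/2,np.linalg.norm(L-Rr), 'orig', ((L+Rr)/2)[:2]-d*.0575)
n=onz(c,296.8,331,.062);print('nose',n,n[:2]-d*.163)
s=sensors.observe();Rm=rot(s['tool_rot']);print(Rm, np.degrees(np.arctan2(Rm[1,2],Rm[0,2])))
E
```

```text
[0.3886141  0.35857213 0.37425629] [2.81315295e+00 3.95530617e-05 9.43539218e-01]
[0.42084894 0.35125518 0.074     ] [0.48678187 0.30477731 0.076     ] 0.08069288990727795 -35.18101987042977
[array([0.52236511, 0.27890249, 0.07      ]), array([0.57670173, 0.23987367, 0.07      ])]
-35.568405 [np.float64(-0.19927792893650875), np.float64(0.34613279018902776), np.float64(-0.003137236394820664), np.float64(-0.14379596451868232)]
handle mid [0.4538154  0.32801624]
disc [0.50404184 0.2931221  0.062     ] 0.08304539862733477 orig [0.4572701  0.32656839]
nose [0.59080913 0.2305432  0.062     ] [0.4582214  0.32535616]
[[ 6.34694731e-04  5.85171826e-01  8.10909077e-01]
 [-2.05903762e-03  8.10908286e-01 -5.85169644e-01]
 [-9.99997679e-01 -1.29828821e-03  1.71957002e-03]] -35.81503662432263
```

Call:
arm_command(commands=[{"dx":2,"dy":1.4,"dz":0.2,"twist":-0.004},{"dx":5,"dy":1.4,"dz":0.2,"twist":-0.004},{"dx":8,"dy":1.4,"dz":0.2,"twist":-0.004},{"dx":11,"dy":1.4,"dz":0.2,"twist":-0.004},{"dx":14,"dy":1.4,"dz":0.2,"twist":-0.004},{"dx":16,"dy":1.4,"dz":0.2,"twist":-0.004},{"dx":17.5,"dy":1.4,"dz":0.2,"twist":-0.004},{"dx":18.5,"dy":1.4,"dz":0.2,"twist":-0.004},{"dx":18.8,"dy":1.4,"dz":0.2,"twist":-0.004},{"dx":18.8,"dy":1.4,"dz":0.2,"twist":-0.004}], grip=-1)

```text
clock: 1.95
position: [0.4625, 0.3229, 0.0507]
tool_rot: [-0.993, 1.568, -1.614]
force: [0.3, -0.0, -0.2]
grip_width: 0.0854
```

```bash
python3 snap.py w3
```

```text
1.95 [0.46249546 0.32291326 0.05066693] [-0.99327061  1.5683475  -1.61395035] [-0.77453514  0.69780932  0.08306873  1.89326202 -0.0977835   0.55604446
  0.32250756] [ 0.2531941  -0.02240465 -0.1916615 ] 0.085387089329549
```

View pics/w3.png

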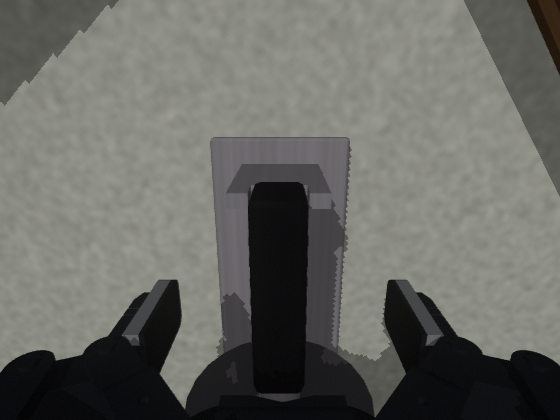

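Call:
arm_command(commands=[{"dx":0,"dy":0,"dz":0,"twist":0},{"dx":0,"dy":0,"dz":0,"twist":0},{"dx":0,"dy":0,"dz":0,"twist":0},{"dx":0,"dy":0,"dz":0,"twist":0},{"dx":0,"dy":0,"dz":0,"twist":0},{"dx":0,"dy":0,"dz":0,"twist":0},{"dx":0,"dy":0,"dz":0,"twist":0},{"dx":0,"dy":0,"dz":0,"twist":0}], grip=1, squeeze=80)

```text
clock: 2.67
position: [0.4627, 0.3227, 0.0518]
tool_rot: [-0.789, 1.569, -1.41]
force: [-3.8, -3.1, 9.9]
grip_width: 0.0187
```

```bash
python3 snap.py w4
```

```text
2.67 [0.46273409 0.32269982 0.05179085] [-0.78942225  1.5685133  -1.41039219] [-0.77444316  0.69584227  0.08359312  1.89324091 -0.09763649  0.5575657
  0.32258903] [-3.80848851 -3.11508536  9.94617607] 0.01873480361256891
```

View pics/w4.png

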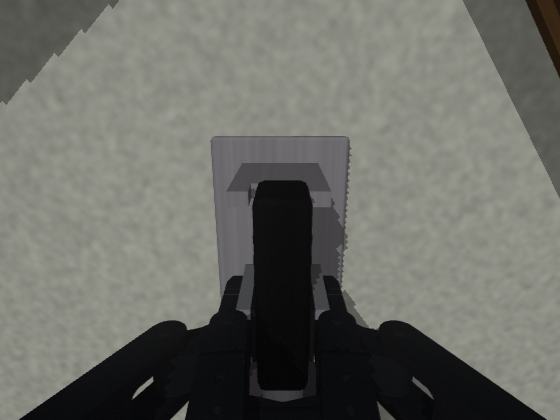

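Call:
arm_command(commands=[{"dx":-0.3,"dy":0,"dz":0,"twist":0},{"dx":-0.8,"dy":0,"dz":0,"twist":0},{"dx":-1.5,"dy":0,"dz":0,"twist":0},{"dx":-3,"dy":0,"dz":0,"twist":0},{"dx":-5,"dy":0,"dz":0,"twist":0},{"dx":-7.5,"dy":0,"dz":0,"twist":0},{"dx":-10,"dy":0,"dz":0,"twist":0},{"dx":-12.5,"dy":0,"dz":0,"twist":0},{"dx":-15,"dy":0,"dz":0,"twist":0},{"dx":-17,"dy":0,"dz":0,"twist":0},{"dx":-18,"dy":0,"dz":0,"twist":0},{"dx":-18,"dy":0,"dz":0,"twist":0}])

```text
clock: 3.72
position: [0.4633, 0.3236, 0.234]
tool_rot: [0.647, 1.568, 0.026]
force: [-1.2, 0.8, -2.0]
grip_width: 0.0188
```

```bash
python3 snap.py w5; python3 snap.py s5 scene;  python3 snap.py t5 top; python3 - <<'E'
from h import *
w=cv2.imread('pics/w5.png');s=cv2.imread('pics/s5.png')
cv2.imwrite('pics/ws5.png',np.hstack([cv2.resize(w,(400,300)),cv2.resize(s,(400,300))]))
E
```

```text
3.72 [0.46330852 0.32359569 0.23398577] [0.64680836 1.56791571 0.02576416] [-0.81100389  0.43400623  0.1302925   1.77481442 -0.06574908  0.93477802
  0.29604861] [-1.20137218  0.78011588 -1.98305449] 0.01880053186908805
3.77 [0.46276631 0.32327044 0.23226617] [-0.15260033  1.56893023 -0.77345509] [-0.81091546  0.43602176  0.12993572  1.77656222 -0.06584934  0.9330842
  0.29615306] [-0.31332965  0.06177961 -2.6319762 ] 0.01919138090973311
3.82 [0.46236749 0.32300391 0.23120093] [-0.9585778   1.56837679 -1.57942943] [-0.81081783  0.43737812  0.12973559  1.77747497 -0.0659782   0.93257573
  0.29619669] [-0.31084835  0.21733347 -2.79636522] 0.01877131473131655
```

View pics/ws5.png

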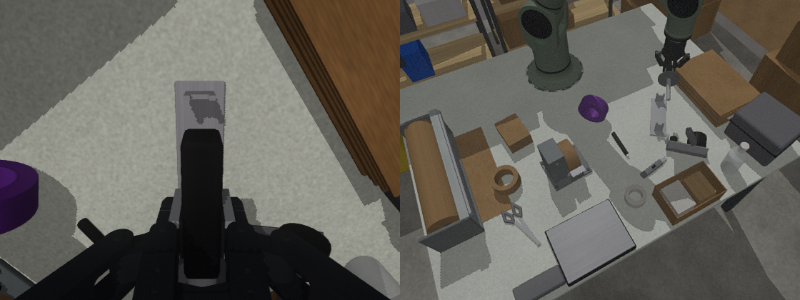

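View pics/t5.png

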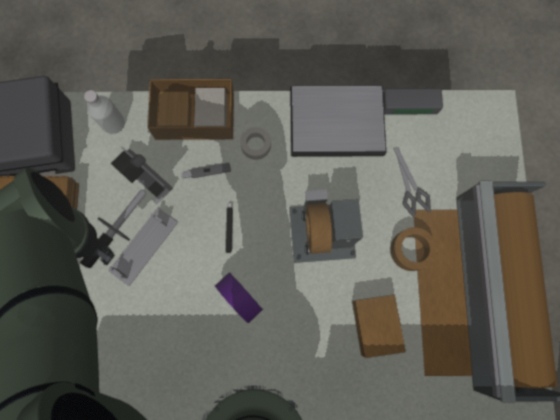

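Call:
arm_command(commands=[{"dx":-1,"dy":-1,"dz":1,"twist":0.05},{"dx":-2,"dy":-2.5,"dz":2.5,"twist":0.12},{"dx":-3,"dy":-4.5,"dz":4.5,"twist":0.2},{"dx":-4,"dy":-6.5,"dz":6.5,"twist":0.28},{"dx":-5,"dy":-8.5,"dz":8.5,"twist":0.36},{"dx":-6,"dy":-11,"dz":10.5,"twist":0.44},{"dx":-7,"dy":-13,"dz":12.5,"twist":0.52},{"dx":-8,"dy":-15,"dz":14.5,"twist":0.6},{"dx":-9,"dy":-17,"dz":16.5,"twist":0.68},{"dx":-10,"dy":-19,"dz":18,"twist":0.76},{"dx":-10,"dy":-20.5,"dz":19.3,"twist":0.82},{"dx":-10,"dy":-21,"dz":20,"twist":0.88}])

```text
clock: 4.87
position: [0.5025, 0.0327, 0.3312]
tool_rot: [-0.334, 1.567, -1.841]
force: [0.8, 0.1, -2.7]
grip_width: 0.0186
```

Call:
arm_command(commands=[{"dx":0,"dy":0.1,"dz":1.5,"twist":0},{"dx":0,"dy":0.4,"dz":4,"twist":0},{"dx":0,"dy":0.7,"dz":7,"twist":0},{"dx":0,"dy":1,"dz":10,"twist":0},{"dx":0,"dy":1.3,"dz":13,"twist":0},{"dx":0,"dy":1.6,"dz":16,"twist":0},{"dx":0,"dy":1.9,"dz":19,"twist":0},{"dx":0,"dy":2.1,"dz":22,"twist":0},{"dx":0,"dy":2.1,"dz":25,"twist":0},{"dx":0,"dy":2.1,"dz":27,"twist":0},{"dx":0,"dy":2.1,"dz":28,"twist":0},{"dx":0,"dy":2.1,"dz":28,"twist":0}])

```text
clock: 5.87
position: [0.5403, -0.2476, 0.3309]
tool_rot: [-0.645, 1.566, -2.156]
force: [0.1, -0.2, -1.6]
grip_width: 0.0187
```

```bash
sleep 0; python3 snap.py w6;python3 -c "
from h import *
for i in range(1):
    s=sensors.observe();m=rot(s['tool_rot']);print(m,np.degrees(np.arctan2(m[1,2],m[0,2])))"
```

```text
5.87 [ 0.54028661 -0.24759378  0.33091347] [-0.64469544  1.56550592 -2.15602007] [-0.03754806  0.43272113  0.52919684  1.5867477  -0.22484085  1.18512309
  0.59598678] [ 0.09568405 -0.1506302  -1.6498262 ] 0.01870084239838365
[[-0.00275076  0.99813289  0.0610177 ]
 [-0.00354347  0.06100782 -0.998131  ]
 [-0.99998994 -0.00296183  0.00336904]] -86.50175055172251
```

View pics/w6.png

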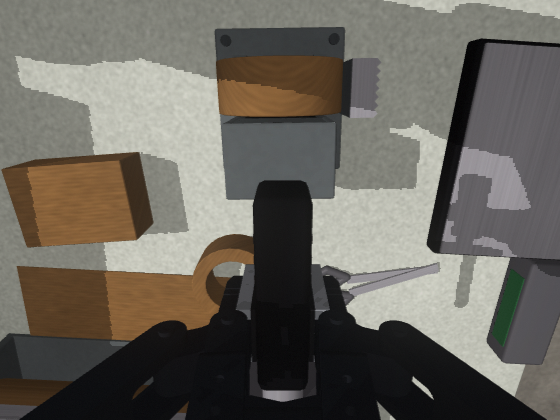

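```bash
python3 - <<'E'
import cv2
im=cv2.imread('pics/w6.png')
cv2.imwrite('pics/c6.png',cv2.resize(im[15:215,205:405],None,fx=3,fy=3,interpolation=cv2.INTER_CUBIC))
E
```

```text
(no output)
```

View pics/c6.png

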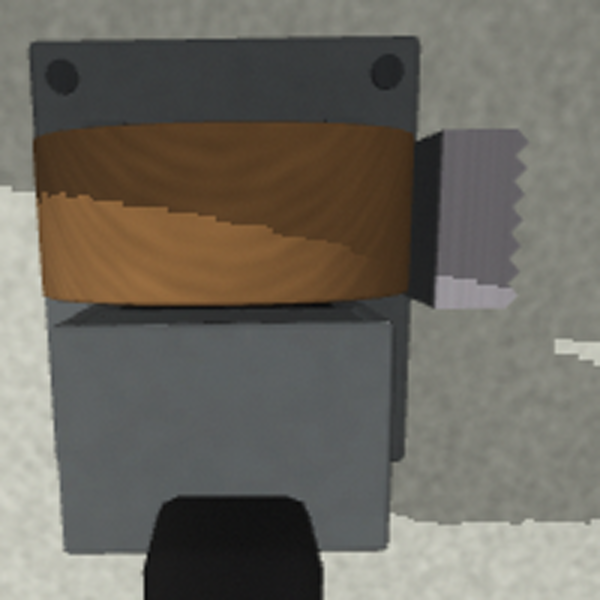

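```bash
cat > hol.py <<'E'
from h import *
c=np.load('w6.npy',allow_pickle=True).item()
f=lambda p:((p[0]+.5)/3-.5+205,(p[1]+.5)/3-.5+15)
base=[((30,42),-95,-75),((418,38),-95,75),((404,461),70,75)]
m=[(a/1e3,b/1e3) for _,a,b in base]; o=[onz(c,*f(p),.012) for p,_,_ in base]
th,t,r=fit2(m,o);print('base',th,np.degrees(th),t);print(r)
top=[onz(c,*f(p),.172) for p in [(53,325),(390,322),(387,549),(65,553)]]
Rm=np.array([[np.cos(th),-np.sin(th)],[np.sin(th),np.cos(th)]])
print('housing',np.round([(Rm.T@(h[:2]-t))*1e3 for h in top],1))
for z,p in [(.078,(37,200)),(.078,(412,190)),(.090,(442,130)),(.090,(436,307)),(.141,(225,123)),(.141,(225,305))]:
    print(z,np.round(Rm.T@(onz(c,*f(p),z)[:2]-t)*1e3,1))
for z,p in [(.012,(62,77)),(.012,(387,72))]: print('screw',np.round(Rm.T@(onz(c,*f(p),z)[:2]-t)*1e3,1))
E
python3 hol.py
```

```text
base -1.4981505681844207 -85.83770463209358 [ 0.53411519 -0.19417267]
[[-1.34008605  0.11665437]
 [ 1.07460654  0.85584705]
 [ 0.26547951 -0.97250142]]
housing [[ -3.5 -45.3]
 [ -3.2  44.5]
 [ 59.9  45.8]
 [ 60.  -46.1]]
0.078 [-36.9 -63.6]
0.078 [-38.4  63.6]
0.09 [-56.2  70.7]
0.09 [-0.8 71.4]
0.141 [-55.1   1.1]
0.141 [-5.9  0.3]
screw [-82.5 -62.3]
screw [-82.6  62.5]
```

Call:
arm_command(commands=[{"dx":0,"dy":0,"dz":-1.5,"twist":0},{"dx":0,"dy":-0.1,"dz":-4,"twist":-0.01},{"dx":0,"dy":-0.2,"dz":-7.5,"twist":-0.012},{"dx":0,"dy":-0.3,"dz":-11,"twist":-0.012},{"dx":0,"dy":-0.4,"dz":-14.5,"twist":-0.012},{"dx":0,"dy":-0.5,"dz":-18,"twist":-0.012},{"dx":0,"dy":-0.6,"dz":-21.5,"twist":-0.012},{"dx":0,"dy":-0.6,"dz":-25,"twist":-0.012},{"dx":0,"dy":-0.6,"dz":-28,"twist":-0.012},{"dx":0,"dy":-0.6,"dz":-29.5,"twist":-0.012},{"dx":0,"dy":-0.6,"dz":-30,"twist":-0.012},{"dx":0,"dy":-0.6,"dz":-30,"twist":-0.012}])

```text
clock: 6.92
position: [0.5157, 0.0556, 0.3297]
tool_rot: [-0.908, 1.566, -2.403]
force: [-0.2, 0.4, -1.9]
grip_width: 0.0192
```

```bash
cat > st.py <<'E'
from h import *
O=np.array([0.5341,-0.1942]);th=-1.4982
Rh=np.array([[np.cos(th),-np.sin(th)],[np.sin(th),np.cos(th)]])
s=sensors.observe();m=rot(s['tool_rot'])
p=s['position'];q=Rh.T@(p[:2]-O)
print('t',round(s['clock'],2),'TCP',np.round(p,4),'TCP in holder',np.round(q*1e3,1),'head err deg',np.degrees(np.arctan2(m[1,2],m[0,2])-th).round(2),'toolz.z',m[2,2].round(4),'toolx',np.round(m[:,0],4))
F=s['force'];print('F hold',np.round(np.r_[Rh.T@F[:2],F[2]],2),'M',np.round(np.r_[Rh.T@s['moment'][:2],s['moment'][2]],3),'w',s['grip_width'])
E
python3 st.py
python3 - <<'E'
from h import *
from st import O,Rh
T=cam('top')
for n,p in [('marker',(229,208)),('marker',(229,251)),('knife',(184,176)),('knife',(230,168))]:
    w=onz(T,*p,.01);print(n,w,Rh.T@(w[:2]-O))
E
```

```text
t 6.92 TCP [0.5157 0.0556 0.3297] TCP in holder [-250.4   -0.3] head err deg 0.23 toolz.z 0.0028 toolx [-0.0034 -0.0031 -1.    ]
F hold [-0.39 -0.17 -1.95] M [ 0.01  -0.079 -0.018] w 0.0191853900950272
t 6.92 TCP [0.5157 0.0556 0.3297] TCP in holder [-250.4   -0.3] head err deg 0.23 toolz.z 0.0028 toolx [-0.0034 -0.0031 -1.    ]
F hold [-0.39 -0.17 -1.95] M [ 0.01  -0.079 -0.018] w 0.0191853900950272
marker [0.59899709 0.06832517 0.01      ] [-0.25712654  0.08376778]
marker [0.48247205 0.06658131 0.01      ] [-0.26383913 -0.03257683]
knife [0.68930036 0.19271921 0.01      ] [-0.374643    0.18285582]
knife [0.71158001 0.06726551 0.01      ] [-0.24790374  0.1959773 ]
```

Call:
arm_command(commands=[{"dx":1.5,"dy":0,"dz":0,"twist":0},{"dx":4,"dy":0,"dz":0,"twist":0.004},{"dx":7,"dy":0,"dz":0,"twist":0.004},{"dx":10,"dy":0,"dz":0,"twist":0.004},{"dx":13,"dy":0.1,"dz":0,"twist":0.004},{"dx":16,"dy":0.1,"dz":0,"twist":0.004},{"dx":19,"dy":0.1,"dz":0,"twist":0.004},{"dx":22,"dy":0.1,"dz":0,"twist":0.004},{"dx":24,"dy":0.1,"dz":0,"twist":0.004},{"dx":25.5,"dy":0.1,"dz":0,"twist":0.004},{"dx":26,"dy":0.1,"dz":0,"twist":0.004},{"dx":26,"dy":0.1,"dz":0,"twist":0.004}])

```text
clock: 7.92
position: [0.5152, 0.0539, 0.0689]
tool_rot: [-0.981, 1.564, -2.48]
force: [0.3, 0.4, -1.3]
grip_width: 0.019
```

```bash
python3 st.py; python3 snap.py s7 scene; python3 snap.py t7 top >/dev/null; python3 st.py; python3 - <<'E'
import cv2,numpy as np
s=cv2.imread('pics/s7.png');t=cv2.imread('pics/t7.png')
a=cv2.resize(s[120:260,190:350],None,fx=5,fy=4,interpolation=cv2.INTER_CUBIC)
cv2.imwrite('pics/s7c.png',cv2.resize(s[130:250,200:340],None,fx=5,fy=5,interpolation=cv2.INTER_CUBIC))
cv2.imwrite('pics/t7c.png',cv2.resize(t[180:290,190:350],None,fx=5,fy=5,interpolation=cv2.INTER_CUBIC))
E
```

```text
t 7.92 TCP [0.5152 0.0539 0.0689] TCP in holder [-248.8   -0.8] head err deg -0.05 toolz.z 0.0035 toolx [-0.005  -0.0039 -1.    ]
F hold [-0.35  0.32 -1.34] M [-0.039  0.042 -0.019] w 0.01895656528106347
7.92 [0.51524348 0.05392796 0.06890664] [-0.981284    1.56443529 -2.48036128] [-0.42820707  0.64087118  0.28474088  2.0127161  -0.32860038  0.53720493
  0.15988365] [ 0.29356809  0.37635571 -1.34048073] 0.01895656528106347
t 8.02 TCP [0.5162 0.0544 0.0704] TCP in holder [-2.492e+02  2.000e-01] head err deg -0.03 toolz.z 0.003 toolx [-0.0026 -0.0032 -1.    ]
F hold [ 0.51  0.21 -1.66] M [0.043 0.033 0.022] w 0.019214832558782778
```

View pics/s7c.png

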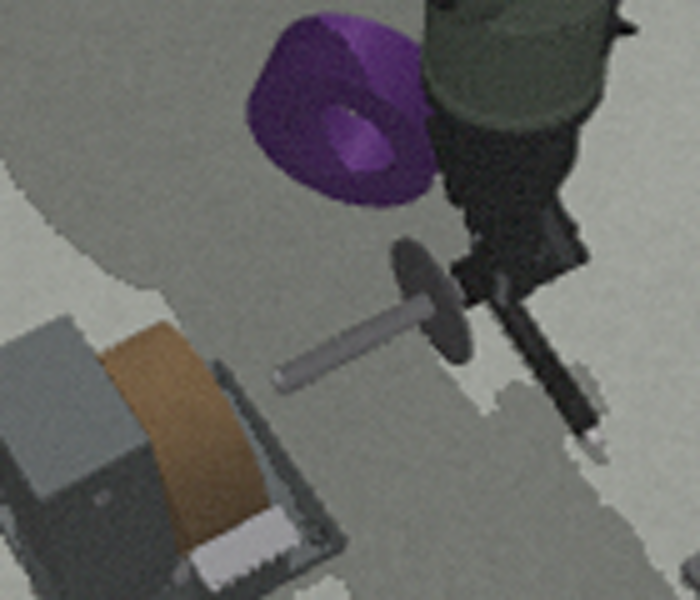

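View pics/t7c.png

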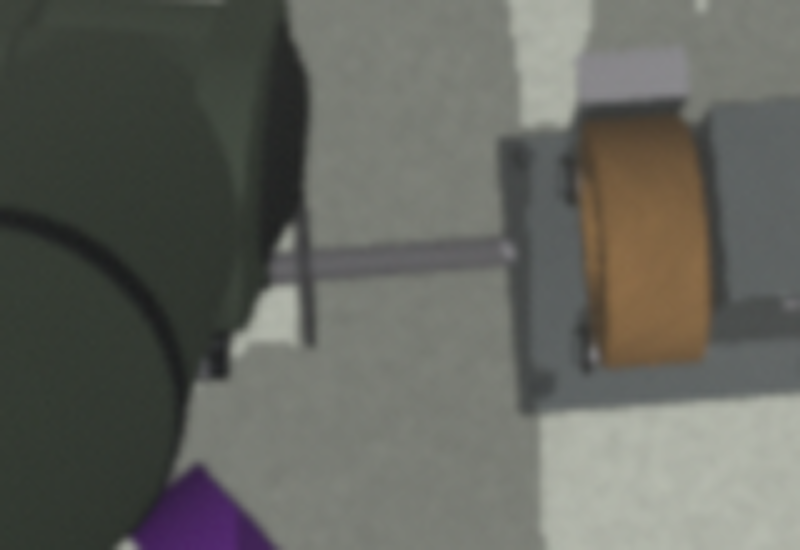

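```bash
python3 - <<'E'
from st import *
T=cam('top');S=cam('scene')
f=lambda p,x,y:((p[0]+.5)/5-.5+x,(p[1]+.5)/5-.5+y)
a,e=tri(S,f((280,383),200,130),T,f((513,250),190,180));print('nose',a,e,Rh.T@(a[:2]-O)*1e3)
# shaft line from both: intersect planes
b,e=tri(S,f((425,305),200,130),T,f((312,261),190,180));print('shaft@disc',b,e,Rh.T@(b[:2]-O)*1e3)
def plane(c,p,q):
    o,d=ray(c,*p);_,d2=ray(c,*q);n=np.cross(d,d2);return n/np.linalg.norm(n),o
n1,o1=plane(S,f((280,383),200,130),f((425,305),200,130));n2,o2=plane(T,f((513,250),190,180),f((280,268),190,180))
d=np.cross(n1,n2);d/=np.linalg.norm(d);print('dir',d,'in holder',Rh.T@d[:2])
E
```

```text
t 8.02 TCP [0.5162 0.0544 0.0704] TCP in holder [-2.492e+02  2.000e-01] head err deg -0.03 toolz.z 0.003 toolx [-0.0026 -0.0032 -1.    ]
F hold [ 0.51  0.21 -1.66] M [0.043 0.033 0.022] w 0.019214832558782778
nose [ 0.52674413 -0.0978767   0.07970929] 0.0005943738315101345 [-96.60312857  -0.34992079]
shaft@disc [0.52065613 0.00103712 0.08052749] 0.003977873066292458 [-195.69799438    0.75259265]
dir [ 7.37089371e-02 -9.97279515e-01 -7.48810316e-04] in holder [0.99999902 0.00117954]
```

Call:
arm_command(commands=[{"dx":0.1,"dy":0,"dz":0.8,"twist":0},{"dx":0.1,"dy":0,"dz":2,"twist":0},{"dx":0.1,"dy":0,"dz":3.2,"twist":0},{"dx":0.1,"dy":0,"dz":4.4,"twist":0},{"dx":0.1,"dy":0,"dz":5.6,"twist":0},{"dx":0.1,"dy":0,"dz":6.6,"twist":0},{"dx":0.1,"dy":0,"dz":7.4,"twist":0},{"dx":0.1,"dy":0,"dz":7.8,"twist":0},{"dx":0.1,"dy":0,"dz":8,"twist":0},{"dx":0.1,"dy":0,"dz":8,"twist":0},{"dx":0.1,"dy":0,"dz":8,"twist":0}])

```text
clock: 8.93
position: [0.5219, -0.025, 0.0696]
tool_rot: [-0.829, 1.567, -2.327]
force: [0.5, 0.5, -2.7]
grip_width: 0.0192
```

```bash
python3 st.py; python3 snap.py w8 >/dev/null; python3 snap.py t8 top >/dev/null; python3 st.py
```

```text
t 8.93 TCP [ 0.5219 -0.025   0.0696] TCP in holder [-1.697e+02  1.000e-01] head err deg -0.01 toolz.z 0.0027 toolx [-0.0027 -0.0029 -1.    ]
F hold [-0.51  0.58 -2.74] M [ 0.016  0.058 -0.011] w 0.019236584668528685
t 9.03 TCP [ 0.5219 -0.0248  0.0696] TCP in holder [-1.698e+02  1.000e-01] head err deg 0.02 toolz.z 0.0027 toolx [-0.0028 -0.003  -1.    ]
F hold [-0.7   0.42 -2.63] M [-0.028 -0.     0.059] w 0.018854122579957985
```

View pics/w8.png

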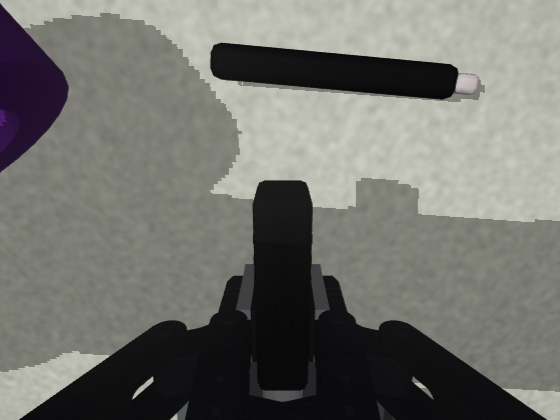

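View pics/t8.png

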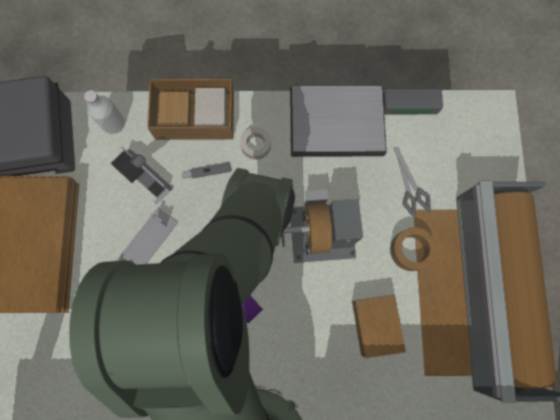

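Call:
arm_command(commands=[{"dx":0.5,"dy":0,"dz":0,"twist":0},{"dx":1,"dy":0,"dz":0,"twist":0},{"dx":1.5,"dy":0,"dz":0.2,"twist":0},{"dx":2,"dy":0,"dz":0.4,"twist":0},{"dx":2.2,"dy":0,"dz":0.6,"twist":0},{"dx":2.2,"dy":0,"dz":0.8,"twist":0},{"dx":2.2,"dy":0,"dz":1,"twist":0},{"dx":2.2,"dy":0,"dz":1.1,"twist":0},{"dx":2.2,"dy":0,"dz":1.1,"twist":0}])

```text
clock: 9.78
position: [0.5228, -0.0362, 0.0479]
tool_rot: [-0.728, 1.567, -2.226]
force: [0.6, 0.4, -1.4]
grip_width: 0.0191
```

```bash
python3 st.py
```

```text
t 9.78 TCP [ 0.5228 -0.0362  0.0479] TCP in holder [-158.4    0.2] head err deg -0.01 toolz.z 0.0029 toolx [-0.0023 -0.003  -1.    ]
F hold [-0.35  0.67 -1.37] M [ 0.038  0.041 -0.002] w 0.019077974761486798
```

Call:
arm_command(commands=[{"dx":0,"dy":0,"dz":0.1,"twist":0},{"dx":0,"dy":0,"dz":0.2,"twist":0},{"dx":0,"dy":0,"dz":0.3,"twist":0},{"dx":0,"dy":0,"dz":0.4,"twist":0},{"dx":0,"dy":0,"dz":0.4,"twist":0}])

```text
clock: 10.2
position: [0.5231, -0.0404, 0.0479]
tool_rot: [-0.705, 1.567, -2.204]
force: [0.2, 0.0, -2.3]
grip_width: 0.0191
```

Call:
arm_command(commands=[{"dx":0,"dy":0,"dz":0.05,"twist":0},{"dx":0,"dy":0,"dz":0.1,"twist":0},{"dx":0,"dy":0,"dz":0.1,"twist":0}])

```text
clock: 10.45
position: [0.5231, -0.0406, 0.0479]
tool_rot: [-0.97, 1.567, -2.468]
force: [-0.6, 4.9, -2.7]
grip_width: 0.0191
```

```bash
python3 st.py
```

```text
t 10.45 TCP [ 0.5231 -0.0406  0.0479] TCP in holder [-1.54e+02  1.00e-01] head err deg 0.02 toolz.z 0.002 toolx [-0.0027 -0.0022 -1.    ]
F hold [-4.88 -0.27 -2.71] M [-0.081  1.032 -0.084] w 0.019086949669467564
```

Call:
arm_command(commands=[{"dx":-0.1,"dy":0,"dz":0.08,"twist":0},{"dx":-0.2,"dy":0,"dz":0.08,"twist":0},{"dx":-0.3,"dy":0,"dz":0.08,"twist":0},{"dx":-0.3,"dy":0,"dz":0.08,"twist":0}])

```text
clock: 10.78
position: [0.5229, -0.0406, 0.0508]
tool_rot: [-1.272, 1.567, -2.77]
force: [0.1, 5.7, -5.1]
grip_width: 0.0191
```

```bash
python3 st.py
```

```text
t 10.78 TCP [ 0.5229 -0.0406  0.0508] TCP in holder [-154.   -0.] head err deg 0.06 toolz.z 0.0011 toolx [-0.0033 -0.0013 -1.    ]
F hold [-5.7   0.47 -5.06] M [-0.028  1.489 -0.021] w 0.01909322142847082
```

Call:
arm_command(commands=[{"dx":-0.1,"dy":0,"dz":0.05,"twist":0},{"dx":-0.2,"dy":0,"dz":0.05,"twist":0},{"dx":-0.3,"dy":0,"dz":0.05,"twist":0},{"dx":-0.3,"dy":0,"dz":0.05,"twist":0}], squeeze=115)

```text
clock: 11.12
position: [0.5228, -0.0406, 0.0539]
tool_rot: [-1.458, 1.567, -2.955]
force: [-0.5, 5.3, -4.3]
grip_width: 0.0183
```

Call:
arm_command(commands=[{"dx":-0.1,"dy":0,"dz":0.05,"twist":0},{"dx":-0.2,"dy":0,"dz":0.05,"twist":0},{"dx":-0.3,"dy":0,"dz":0.05,"twist":0},{"dx":-0.3,"dy":0,"dz":0.05,"twist":0}])

```text
clock: 11.45
position: [0.5227, -0.0406, 0.057]
tool_rot: [-1.615, 1.567, -3.112]
force: [-0.3, 5.4, -5.7]
grip_width: 0.0183
```

```bash
python3 st.py
```

```text
t 11.45 TCP [ 0.5227 -0.0406  0.057 ] TCP in holder [-154.    -0.2] head err deg 0.09 toolz.z -0.0002 toolx [-4.1e-03 -1.0e-04 -1.0e+00]
F hold [-5.37  0.09 -5.7 ] M [-0.024  1.69  -0.049] w 0.018307116787467406
```

Call:
arm_command(commands=[{"dx":-0.1,"dy":0,"dz":0.05,"twist":0.001},{"dx":-0.2,"dy":0,"dz":0.05,"twist":0.001},{"dx":-0.3,"dy":0,"dz":0.05,"twist":0.001},{"dx":-0.3,"dy":0,"dz":0.05,"twist":0.001}])

```text
clock: 11.78
position: [0.5226, -0.0406, 0.0601]
tool_rot: [-1.752, 1.566, 3.034]
force: [0.0, 5.6, -4.5]
grip_width: 0.0182
```

Call:
arm_command(commands=[{"dx":-0.1,"dy":0,"dz":0.05,"twist":0.001},{"dx":-0.2,"dy":0,"dz":0.05,"twist":0.001},{"dx":-0.3,"dy":0,"dz":0.05,"twist":0.001},{"dx":-0.3,"dy":0,"dz":0.05,"twist":0.001}])

```text
clock: 12.12
position: [0.5226, -0.0406, 0.0632]
tool_rot: [-1.856, 1.566, 2.929]
force: [-0.7, 6.1, -4.7]
grip_width: 0.0185
```

```bash
python3 st.py
```

```text
t 12.12 TCP [ 0.5226 -0.0406  0.0632] TCP in holder [-154.    -0.4] head err deg 0.01 toolz.z -0.0014 toolx [-0.0048  0.001  -1.    ]
F hold [-6.11 -0.28 -4.72] M [ 0.025  1.583 -0.019] w 0.018456298699228654
```

Call:
arm_command(commands=[{"dx":-0.1,"dy":0.03,"dz":0.04,"twist":0},{"dx":-0.2,"dy":0.03,"dz":0.04,"twist":0},{"dx":-0.3,"dy":0.03,"dz":0.04,"twist":0},{"dx":-0.3,"dy":0.03,"dz":0.04,"twist":0}])

```text
clock: 12.45
position: [0.5229, -0.0408, 0.0664]
tool_rot: [-1.913, 1.566, 2.873]
force: [-0.4, 4.4, -4.5]
grip_width: 0.0183
```

Call:
arm_command(commands=[{"dx":-0.1,"dy":0.02,"dz":0.04,"twist":0},{"dx":-0.2,"dy":0.02,"dz":0.04,"twist":0},{"dx":-0.3,"dy":0.02,"dz":0.04,"twist":0},{"dx":-0.3,"dy":0.02,"dz":0.04,"twist":0}])

```text
clock: 12.78
position: [0.5234, -0.0418, 0.0697]
tool_rot: [-1.829, 1.567, 2.956]
force: [-0.4, -2.7, -2.7]
grip_width: 0.0185
```

```bash
python3 st.py; python3 snap.py s9 scene >/dev/null; python3 - <<'E'
import cv2
s=cv2.imread('pics/s9.png')
cv2.imwrite('pics/s9c.png',cv2.resize(s[130:250,180:320],None,fx=5,fy=5,interpolation=cv2.INTER_CUBIC))
E
```

```text
t 12.78 TCP [ 0.5234 -0.0418  0.0697] TCP in holder [-152.8    0.4] head err deg -0.01 toolz.z -0.0011 toolx [-4.1e-03  8.0e-04 -1.0e+00]
F hold [ 2.68 -0.59 -2.66] M [-0.016 -0.03   0.03 ] w 0.01846506026461697
```

View pics/s9c.png

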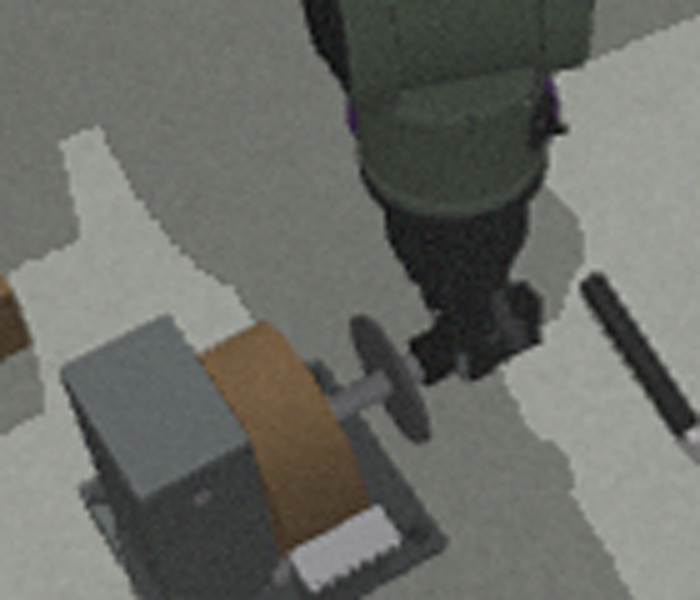

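Call:
arm_command(commands=[{"dx":0,"dy":0,"dz":0.05,"twist":0},{"dx":0,"dy":0,"dz":0.1,"twist":0},{"dx":0,"dy":0,"dz":0.1,"twist":0}])

```text
clock: 13.08
position: [0.5235, -0.043, 0.0697]
tool_rot: [-1.811, 1.567, 2.974]
force: [0.2, -0.1, -2.6]
grip_width: 0.0187
```

```bash
python3 st.py
```

```text
t 13.08 TCP [ 0.5235 -0.043   0.0697] TCP in holder [-151.6    0.4] head err deg -0.03 toolz.z -0.001 toolx [-4.1e-03  7.0e-04 -1.0e+00]
F hold [ 0.08  0.16 -2.65] M [-0.03   0.448  0.076] w 0.01865992243685802
```

No contact yet after moving 2.4 mm past the face plane; I'll keep easing in.

Call:
arm_command(commands=[{"dx":0,"dy":0,"dz":0.05,"twist":0},{"dx":0,"dy":0,"dz":0.1,"twist":0},{"dx":0,"dy":0,"dz":0.15,"twist":0},{"dx":0,"dy":0,"dz":0.15,"twist":0}])

```text
clock: 13.42
position: [0.5235, -0.0441, 0.0696]
tool_rot: [-1.913, 1.566, 2.872]
force: [-0.8, 3.8, -0.2]
grip_width: 0.0185
```

```bash
python3 st.py
```

```text
t 13.42 TCP [ 0.5235 -0.0441  0.0696] TCP in holder [-150.5    0.3] head err deg -0.01 toolz.z -0.0015 toolx [-0.0043  0.0012 -1.    ]
F hold [-3.81 -0.52 -0.24] M [-0.044  0.761  0.006] w 0.018469968350128815
```

Call:
arm_command(commands=[{"dx":-0.1,"dy":0,"dz":0.05,"twist":0},{"dx":-0.15,"dy":0,"dz":0.1,"twist":0},{"dx":-0.15,"dy":0,"dz":0.15,"twist":0},{"dx":-0.15,"dy":0,"dz":0.15,"twist":0}])

```text
clock: 13.75
position: [0.5237, -0.046, 0.0712]
tool_rot: [-1.835, 1.567, 2.95]
force: [-0.3, -0.3, -1.4]
grip_width: 0.0186
```

```bash
python3 st.py
```

```text
t 13.75 TCP [ 0.5237 -0.046   0.0712] TCP in holder [-148.6    0.4] head err deg -0.03 toolz.z -0.0011 toolx [-4.1e-03  8.0e-04 -1.0e+00]
F hold [ 0.23 -0.33 -1.41] M [-0.017 -0.121 -0.001] w 0.018564148535468002
```

Entered 5.4 mm with no resistance. I'll continue gently.

Call:
arm_command(commands=[{"dx":-0.03,"dy":0,"dz":0.1,"twist":0},{"dx":-0.05,"dy":0,"dz":0.2,"twist":0},{"dx":-0.05,"dy":0,"dz":0.3,"twist":0},{"dx":-0.05,"dy":0,"dz":0.3,"twist":0}])

```text
clock: 14.08
position: [0.5239, -0.0494, 0.0717]
tool_rot: [-1.796, 1.567, 2.988]
force: [0.1, -2.2, -2.3]
grip_width: 0.0183
```

```bash
python3 st.py
```

```text
t 14.08 TCP [ 0.5239 -0.0494  0.0717] TCP in holder [-145.2    0.3] head err deg -0.05 toolz.z -0.0009 toolx [-4.e-03  6.e-04 -1.e+00]
F hold [ 2.21 -0.09 -2.29] M [-0.058 -0.76  -0.006] w 0.018270407633542138
```

Call:
arm_command(commands=[{"dx":0,"dy":0,"dz":0.2,"twist":0},{"dx":0,"dy":0,"dz":0.4,"twist":0},{"dx":0,"dy":0,"dz":0.6,"twist":0},{"dx":0,"dy":0,"dz":0.6,"twist":0}])

```text
clock: 14.42
position: [0.5244, -0.0559, 0.0717]
tool_rot: [-1.746, 1.567, 3.038]
force: [-0.2, -3.3, -3.5]
grip_width: 0.0181
```

```bash
python3 st.py
```

```text
t 14.42 TCP [ 0.5244 -0.0559  0.0717] TCP in holder [-138.6    0.3] head err deg -0.08 toolz.z -0.0007 toolx [-3.9e-03  4.0e-04 -1.0e+00]
F hold [ 3.32 -0.39 -3.53] M [-0.114 -0.194 -0.009] w 0.01805896385009006
```

Call:
arm_command(commands=[{"dx":0,"dy":0,"dz":0.2,"twist":0.001},{"dx":0,"dy":0,"dz":0.4,"twist":0.001},{"dx":0,"dy":0,"dz":0.6,"twist":0.001},{"dx":0,"dy":0,"dz":0.8,"twist":0.001},{"dx":0,"dy":0,"dz":0.8,"twist":0.001}])

```text
clock: 14.83
position: [0.5249, -0.0644, 0.0717]
tool_rot: [-1.691, 1.567, 3.091]
force: [-1.5, -1.0, -2.0]
grip_width: 0.0185
```

```bash
python3 st.py
```

```text
t 14.83 TCP [ 0.5249 -0.0644  0.0717] TCP in holder [-130.1    0.3] head err deg -0.17 toolz.z -0.0005 toolx [-3.9e-03  2.0e-04 -1.0e+00]
F hold [ 0.88 -1.62 -2.04] M [-0.059 -0.79  -0.046] w 0.018547882133811443
```

Call:
arm_command(commands=[{"dx":0,"dy":0,"dz":0.2,"twist":-0.002},{"dx":0,"dy":0,"dz":0.4,"twist":-0.002},{"dx":0,"dy":0,"dz":0.6,"twist":-0.002},{"dx":0,"dy":0,"dz":0.8,"twist":-0.002},{"dx":0,"dy":0,"dz":1,"twist":-0.002},{"dx":0,"dy":0,"dz":1.2,"twist":-0.002},{"dx":0,"dy":0,"dz":1.2,"twist":-0.002}])

```text
clock: 15.42
position: [0.5258, -0.0769, 0.0717]
tool_rot: [-1.646, 1.567, 3.137]
force: [-0.7, -0.6, -2.8]
grip_width: 0.0186
```

```bash
python3 st.py
```

```text
t 15.42 TCP [ 0.5258 -0.0769  0.0717] TCP in holder [-117.6    0.2] head err deg -0.08 toolz.z -0.0003 toolx [-0.0038  0.     -1.    ]
F hold [ 0.57 -0.73 -2.75] M [-0.052 -0.701 -0.034] w 0.018604724431275692
```

Call:
arm_command(commands=[{"dx":0,"dy":0,"dz":0.15,"twist":0},{"dx":0,"dy":0,"dz":0.3,"twist":0},{"dx":0,"dy":0,"dz":0.45,"twist":0},{"dx":0,"dy":0,"dz":0.6,"twist":0},{"dx":0,"dy":0,"dz":0.6,"twist":0}])

```text
clock: 15.83
position: [0.5262, -0.0832, 0.0718]
tool_rot: [-1.618, 1.567, -3.117]
force: [-0.0, 2.0, -1.2]
grip_width: 0.0183
```

Call:
arm_command(commands=[{"dx":0,"dy":0,"dz":0.05,"twist":0},{"dx":0,"dy":0,"dz":0.1,"twist":0},{"dx":0,"dy":0,"dz":0.15,"twist":0},{"dx":0,"dy":0,"dz":0.15,"twist":0}])

```text
clock: 16.17
position: [0.5263, -0.0848, 0.0718]
tool_rot: [-1.612, 1.567, -3.112]
force: [0.0, -1.7, -3.5]
grip_width: 0.0182
```

```bash
python3 st.py
```

```text
t 16.17 TCP [ 0.5263 -0.0848  0.0718] TCP in holder [-109.6    0.2] head err deg -0.1 toolz.z -0.0002 toolx [-3.8e-03 -1.0e-04 -1.0e+00]
F hold [ 1.69 -0.11 -3.49] M [-0.052 -0.758 -0.024] w 0.018195665900567405
```

Call:
arm_command(commands=[{"dx":0,"dy":0,"dz":0.05,"twist":0},{"dx":0,"dy":0,"dz":0.1,"twist":0},{"dx":0,"dy":0,"dz":0.1,"twist":0}])

```text
clock: 16.42
position: [0.5264, -0.0854, 0.0718]
tool_rot: [-1.748, 1.567, 3.035]
force: [-0.4, 4.1, -0.9]
grip_width: 0.0183
```

```bash
python3 st.py
```

```text
t 16.42 TCP [ 0.5264 -0.0854  0.0718] TCP in holder [-109.1    0.2] head err deg -0.08 toolz.z -0.0007 toolx [-3.8e-03  4.0e-04 -1.0e+00]
F hold [-4.1  -0.14 -0.93] M [-0.03   0.633 -0.082] w 0.018273356394345425
```

Call:
arm_command(commands=[{"dx":0,"dy":0,"dz":0.03,"twist":0},{"dx":0,"dy":0,"dz":0.03,"twist":0},{"dx":0,"dy":0,"dz":0.03,"twist":0},{"dx":0,"dy":0,"dz":0.03,"twist":0},{"dx":0,"dy":0,"dz":0.03,"twist":0},{"dx":0,"dy":0,"dz":0.03,"twist":0},{"dx":0,"dy":0,"dz":0,"twist":0},{"dx":0,"dy":0,"dz":0,"twist":0}], grip=-1, squeeze=20)

```text
clock: 17.08
position: [0.5264, -0.0854, 0.0718]
tool_rot: [-1.745, 1.567, 3.039]
force: [-0.0, -0.4, -0.5]
grip_width: 0.0851
```

```bash
python3 st.py;python3 snap.py w10 >/dev/null; python3 snap.py s10 scene >/dev/null; python3 - <<'E'
import cv2,numpy as np
s=cv2.imread('pics/s10.png');w=cv2.imread('pics/w10.png')
a=cv2.resize(s[130:250,180:320],(400,342),interpolation=cv2.INTER_CUBIC)
cv2.imwrite('pics/s10c.png',np.hstack([a,cv2.resize(w,(400,342))]))
E
```

```text
t 17.08 TCP [ 0.5264 -0.0854  0.0718] TCP in holder [-109.1    0.2] head err deg -0.08 toolz.z -0.0007 toolx [-3.9e-03  4.0e-04 -1.0e+00]
F hold [ 0.36 -0.04 -0.52] M [0.014 0.    0.009] w 0.08510949121730005
```

View pics/s10c.png

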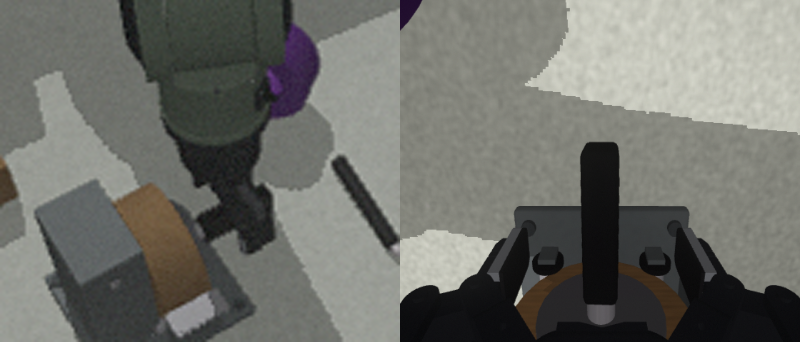

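Call:
arm_command(commands=[{"dx":-0.5,"dy":0,"dz":0,"twist":0},{"dx":-1.5,"dy":0,"dz":0,"twist":0},{"dx":-3.5,"dy":0,"dz":-0.3,"twist":0},{"dx":-6,"dy":0,"dz":-0.5,"twist":0},{"dx":-9,"dy":0,"dz":-1,"twist":0},{"dx":-12,"dy":0,"dz":-3,"twist":0},{"dx":-15,"dy":0,"dz":-5,"twist":0},{"dx":-18,"dy":0,"dz":-7,"twist":0},{"dx":-20,"dy":0,"dz":-9,"twist":0},{"dx":-21,"dy":0,"dz":-11,"twist":0},{"dx":-21,"dy":0,"dz":-12,"twist":0},{"dx":-21,"dy":0,"dz":-12,"twist":0}])

```text
clock: 18.18
position: [0.5186, 0.0364, 0.2826]
tool_rot: [-2.152, 1.568, 2.634]
force: [-0.8, -0.1, 1.1]
grip_width: 0.0854
```

Call:
arm_command(commands=[{"dx":0,"dy":0,"dz":-3,"twist":0},{"dx":0,"dy":0,"dz":-6,"twist":0},{"dx":0,"dy":0,"dz":-9,"twist":0},{"dx":0,"dy":0,"dz":-12,"twist":0},{"dx":0,"dy":0,"dz":-14,"twist":0},{"dx":0,"dy":0,"dz":-15,"twist":0},{"dx":0,"dy":0,"dz":-15,"twist":0},{"dx":0,"dy":0,"dz":-15,"twist":0}])

```text
clock: 18.85
position: [0.5075, 0.1847, 0.2824]
tool_rot: [-1.767, 1.567, 3.019]
force: [0.7, -0.6, -1.0]
grip_width: 0.0855
```

```bash
python3 st.py;python3 snap.py t11 top >/dev/null; python3 snap.py s11 scene >/dev/null; python3 - <<'E'
import cv2,numpy as np
s=cv2.imread('pics/s11.png');w=cv2.imread('pics/t11.png')
a=cv2.resize(s[150:270,170:310],(400,342),interpolation=cv2.INTER_CUBIC)
b=cv2.resize(w[170:290,240:380],(400,342),interpolation=cv2.INTER_CUBIC)
cv2.imwrite('pics/s11c.png',np.vstack([np.hstack([a,b])]))
d=cv2.imread('pics/scene0.png');
cv2.imwrite('pics/s11f.png',np.hstack([cv2.resize(s,(400,300)),cv2.resize(w,(400,300))]))
E
```

```text
t 18.85 TCP [0.5075 0.1847 0.2824] TCP in holder [-379.8    0.9] head err deg 0.05 toolz.z -0.0007 toolx [-3.4e-03  4.0e-04 -1.0e+00]
F hold [ 0.69  0.64 -0.98] M [ 0.007  0.    -0.001] w 0.08546746108081087
```

View pics/s11c.png

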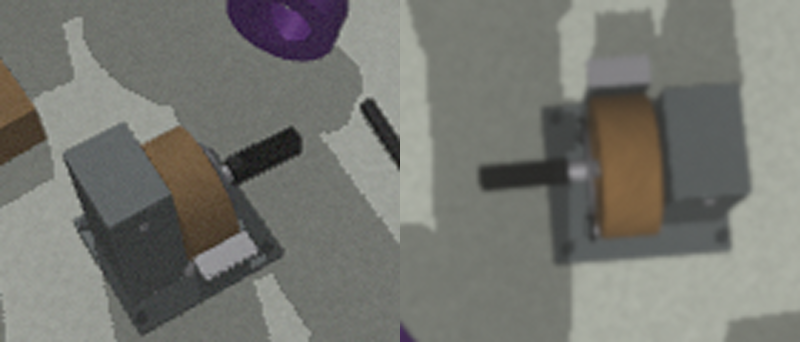

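View pics/s11f.png

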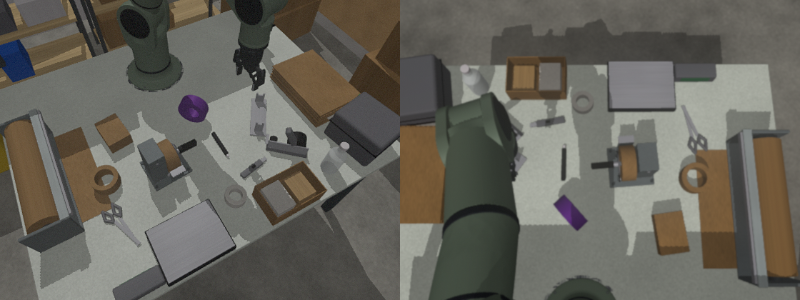

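```bash
python3 - <<'E'
from st import *
T=cam('top');S=cam('scene')
k=.35
ft=lambda p:(p[0]*k+240,p[1]*k+170); fs=lambda p:(p[0]*k+170,p[1]*k+150)
for n,a,b in [('back top',(296,135),(481,177)),('front top',(228,169),(566,170))]:
    p,e=tri(S,fs(a),T,ft(b));print(n,p,e,Rh.T@(p[:2]-O)*1e3)
# roll edges at the top z .141 and bench diffs
for q in [(590,165),(662,165)]: 
    w=onz(T,*ft(q),.141);print(Rh.T@(w[:2]-O)*1e3)
a=cv2.imread('pics/scene0.png').astype(int);b=cv2.imread('pics/s11.png').astype(int)
for n,(x,y,w,h) in dict(parcel=(130,155,60,60),spare=(125,228,50,50),sciss=(135,275,70,75),label=(310,255,40,40),knife=(330,215,45,40),marker=(290,180,35,45),gun=(370,175,65,50)).items():
    best=cv2.matchTemplate(b[y-10:y+h+10,x-10:x+w+10].astype(np.uint8),a[y:y+h,x:x+w].astype(np.uint8),cv2.TM_CCOEFF_NORMED)
    _,v,_,loc=cv2.minMaxLoc(best);print(n,round(v,2),np.array(loc)-10)
E
```

```text
t 18.95 TCP [0.5077 0.1841 0.2827] TCP in holder [-379.3    1.1] head err deg -0.03 toolz.z -0.001 toolx [-3.e-03  8.e-04 -1.e+00]
F hold [0.61 0.34 0.1 ] M [ 0.024  0.019 -0.003] w 0.08540245189196803
back top [ 0.56120854 -0.20694088  0.30545342] 0.28015353184212327 [14.67357564 26.11300425]
front top [ 0.56197085 -0.26527346  0.30444671] 0.27709358373131254 [72.90779803 22.64229719]
[267.34852206 -35.11480913]
[327.24727347 -39.74703918]
parcel 0.99 [0 0]
spare 1.0 [0 0]
sciss 1.0 [0 0]
label 0.2 [-2 -9]
knife 0.85 [0 0]
marker 0.85 [0 0]
gun 0.91 [0 0]
```

```bash
python3 - <<'E'
from st import *
T=cam('top');S=cam('scene')
k=.35
ft=lambda p:((p[0]-400)*k+240,p[1]*k+170); fs=lambda p:(p[0]*k+170,p[1]*k+150)
for n,a,b in [('back top',(296,135),(481,177)),('front top',(228,169),(566,170))]:
    p,e=tri(S,fs(a),T,ft(b));print(n,p,e,Rh.T@(p[:2]-O)*1e3)
for q in [(590,165),(662,165)]: 
    w=onz(T,*ft(q),.141);print(Rh.T@(w[:2]-O)*1e3)
a=cv2.imread('pics/scene0.png');b=cv2.imread('pics/s11.png')
cv2.imwrite('pics/lab.png',cv2.resize(np.hstack([a[245:305,300:360],b[245:305,300:360]]),None,fx=5,fy=5))
E
```

```text
t 18.95 TCP [0.5077 0.1841 0.2827] TCP in holder [-379.3    1.1] head err deg -0.03 toolz.z -0.001 toolx [-3.e-03  8.e-04 -1.e+00]
F hold [0.61 0.34 0.1 ] M [ 0.024  0.019 -0.003] w 0.08540245189196803
back top [ 0.52180608 -0.0379439   0.074975  ] 0.0003327371881568523 [-156.73624232   -0.92787957]
front top [ 0.52681462 -0.11444393  0.07735555] 0.0027590356021213965 [-80.07442575  -1.48127529]
[-65.40530138  -9.38151377]
[ -5.51174173 -14.01334233]
```

View pics/lab.png

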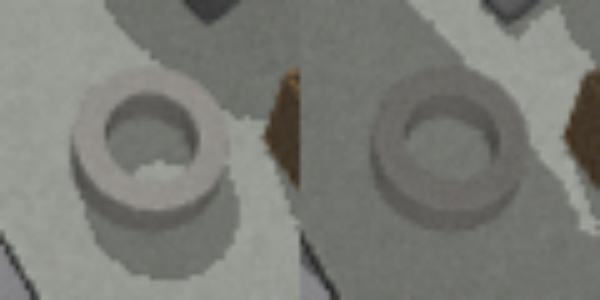

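```bash
python3 -c "
from workcell import order
print(order.job_done())"
```

```text
the job is handed in; nothing more can be done
None
```

The spindle is in the socket and let go, and the job was handed in at about 19 s of the 70 s. The hand-in gave no verdict.

- **What I did:** I gripped the handle and lifted the spindle off its rest. I passed it level through the core to a light touch on the hidden face, first contact about 5 N. Then I felt upwards from about 57 mm. The nose dropped in at about 79 mm above the bench and I centred it at about 80 to 81 mm. From there I eased it home until it bottomed with about 4 N, 44.9 mm past where it first touched the face. The wrist force along the spindle read at most about 6 N in the readings between moves.
- **Last checks:**
  - The handle's back end triangulated to holder x -157 mm (expected -158 mm), which puts the nose about 46 mm deep, give or take about 2 mm.
  - The tool was clear of everything, with forces near zero.
  - The roll still looked seated on its rollers.
  - Parcel, spare roll, scissors, knife, marker and tape gun all matched their starting image positions.
- **Less certain:**
  - The label roll's image match scored only 0.2. It had fallen under the arm's shadow, and side-by-side views show it in the same place.
  - A crude check on the roll's front edge read -65 mm where -55 mm was expected. I took this as the spindle's disc in front of the roll and did not confirm it.

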